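# Check the temperature of a dessert delivery and stow it in the chilled well

## Robot

A 7-joint arm with a two-finger parallel gripper is mounted at the origin on the work surface. World frame = base frame: x ahead of the robot, y to its left, z up, the work surface at z = 0. Lengths are in m, angles in degrees, forces in N, time in s.
With the tool pointing down it reaches from about 0.425 to 0.875 m from the base axis. Payload 9.9 kg.
Tool frame: the origin (TCP) lies midway between the tips of the shut fingers; the grasp point (between the pads) lies 19 mm behind it; z points along the fingers, y is the line along which they close (so a half turn about z gives the same grasp; the last joint's range is limited). The gripper opens to 85 mm and grips with 20 to 120 N. Pads are 22 mm wide; open, the fingers measure 114 mm over their backs; the gripper's body (76 mm by 85 mm) begins 54 mm behind the grasp point. The pads swing forward as they close: fully open they stand 13 mm farther back than shut.
Start: joints at [-69.889, 32.985, 1.427, 82.34, -0.859, 64.687, -3.237], TCP at [0.284, 0.612, 0.231] pointing down, gripper open.
Joint ranges: [-157.87, 157.87], [-19.46, 123.44], [-87.15, 90], [11.01, 140.99], [-62.26, 242.26], [9.8, 113.94], [-161.44, 161.44]. Speed limits (degrees/s): [127.2, 127.2, 172.46, 172.46, 180, 180, 180].

## Interface

Orientations are given as [roll, pitch, yaw] about the fixed x, y, z axes, in that order (R = Rz(yaw) Ry(pitch) Rx(roll)).
In Python, from bench import ctrl gives the robot as it stands.
- The arm moves only by the shell command python3 -m pendant 'ROWS' [OPENING]. ROWS is JSON, a list of rows, each a list of 4 numbers: the shift along the tool's x, y, z in mm, then the turn about the tool's z in rad. In form: [[tx, ty, tz, turn], ...]. A call has 1 to 20 rows; each row is the pose to reach, as a shift and turn from the pose commanded when the call began, along the tool's axes at that moment; what a row does not reach only later rows make up. A row lasts 1/12 s, in which the tool goes at most 41.7 mm and 7.16 degrees, less where a joint would pass 70% of its speed; a pose out of reach is approached as far as the arm can. A call with a gripper value outside its range is refused whole. OPENING is the opening, from -1 (shut) to 1 (fully open), set as the call begins (- or left out, the last holds). The fingers move at their own pace and stop on an object; the grip force is fixed at half the most. Time passes only in rows, so rows that repeat a pose let the fingers close. It gives the time, the measured TCP pose, the force, the opening and the grip force at its end, in the units of the state.
- ctrl.get_obs(): the state, without advancing time (a new reading comes with each control period).
- ctrl.camera(name): name is "scene" or "side" or "wrist"; returns the picture (480x640x3 uint8, blue, green, red); there is no depth.
- ctrl.camera_params(name): a dict with "fx", "fy", "cx", "cy" (pixels), "rvec" (rotation vector, rad) and "tvec" (3), from world to camera coordinates, as OpenCV has them. Camera axes: x right, y down, z forward; pixel columns grow to the right and rows downward; lengths in m; the calibration is good to about 2 mm. A picture is of the moment at which its call begins: read the wrist's pose just before it. camera_params takes no time and is no camera call; for the wrist camera it gives the pose at the moment of the call.
- ctrl.close_job(): hands the job in; it is judged then, once.
The state is a dict: "time_s": time; "q": joint angles; "qd": joint speeds; "joint_efforts": joint torques, N m; "eef_pos": TCP position; "orientation": TCP orientation; "contact_force": force on the tool from outside, world axes, zero at the start; "ft_torque": the same for the moment, N m; "gripper_width": finger opening in m; "grasp_force": force on a finger pad.
Only numpy, scipy, OpenCV 4.12 (cv2) and the standard library are available. Lean on these libraries where they do the work, as an engineer would, in place of code of your own. Each camera call takes 0.05 s, during which the arm holds its last target. There are 200 camera calls.

## Task

A few dessert pots have been delivered: before they go in the cold, take the infrared thermometer out of its dock and read every pot in the order of the log sheet (red, yellow, green, blue, passing over colours that did not come), holding the lens steadily over the pot about 5 cm above its matt coloured dot and aimed at the middle of the dot for a second and a half, because the shiny lid around it gives false readings. Then stand the thermometer back in its dock, and only then slide the well's flush clear pane wide open by pressing down on it and dragging, and set all the delivered pots down gently, not dropping them, upright on the floor of the compartment beside the one already there. Finish by sliding the pane fully shut to keep the cold in, leaving the other things on the counter alone.

Things in the scene. Friction and masses are not known exactly. Their poses are not given: they have to be found in the camera images.
- pot_red_center (a point): Centre (half-way up, on the axis) of the delivered dessert pot with the red dot: an upright white pot, 58 mm across, shiny metal lid 59 mm across on top, 48 mm tall in all, about 0.2 kg. z axis up through the lid. None if this pot was not delivered.
- pot_red_dot (a point): Centre of the matt red paper dot, 20 mm across, on top of that pot's lid, 15 mm off the pot's axis (along the pot's own x), 24 mm above the pot's centre point. None if the pot is absent.
- pot_red: The same pot with the red dot as a whole: origin at the centre of its underside, z up, x towards the dot.
- pot_yellow_center (a point): Centre (half-way up, on the axis) of the delivered dessert pot with the yellow dot: an upright white pot, 58 mm across, shiny metal lid 59 mm across on top, 48 mm tall in all, about 0.2 kg. z axis up through the lid. None if this pot was not delivered.
- pot_yellow_dot (a point): Centre of the matt yellow paper dot, 20 mm across, on top of that pot's lid, 15 mm off the pot's axis (along the pot's own x), 24 mm above the pot's centre point. None if the pot is absent.
- pot_yellow: The same pot with the yellow dot as a whole: origin at the centre of its underside, z up, x towards the dot.
- pot_green_center (a point): Centre (half-way up, on the axis) of the delivered dessert pot with the green dot: an upright white pot, 58 mm across, shiny metal lid 59 mm across on top, 48 mm tall in all, about 0.2 kg. z axis up through the lid. None if this pot was not delivered.
- pot_green_dot (a point): Centre of the matt green paper dot, 20 mm across, on top of that pot's lid, 15 mm off the pot's axis (along the pot's own x), 24 mm above the pot's centre point. None if the pot is absent.
- pot_green: The same pot with the green dot as a whole: origin at the centre of its underside, z up, x towards the dot.
- pot_blue_center (a point): Centre (half-way up, on the axis) of the delivered dessert pot with the blue dot: an upright white pot, 58 mm across, shiny metal lid 59 mm across on top, 48 mm tall in all, about 0.2 kg. z axis up through the lid. None if this pot was not delivered.
- pot_blue_dot (a point): Centre of the matt blue paper dot, 20 mm across, on top of that pot's lid, 15 mm off the pot's axis (along the pot's own x), 24 mm above the pot's centre point. None if the pot is absent.
- pot_blue: The same pot with the blue dot as a whole: origin at the centre of its underside, z up, x towards the dot.
- pot_stock_center (a point): Centre of a pot of the same make (black dot, 48 mm tall, 59 mm across) that already stands in the chilled well under the sliding pane; it stays in the well.
- thermo_handle (a point): Centre of the infrared stick thermometer's orange box handle, 36 (own x) x 26 (own y) x 85 mm tall, 0.11 kg; own z up along the stick. Below it a black collar (50 mm across, underside 52.5 mm below this point), then a round grey nose (26 mm across, 45 mm long). It stands nose down in its dock, the collar on the mouth's rim: this point is then 52.5 mm above the mouth.
- thermo_lens (a point): Lens of the thermometer, at the lower end of its nose, 97.5 mm below the handle's centre; same axes as the handle, the line of sight leaves along -z (straight down when the stick is upright).
- dock_mouth (a point): Centre of the round mouth of the thermometer's white dock (fixed; 80 mm across at its foot, 60 mm high), at the height of its rim. The hole is 36 mm across and 52 mm deep.
- cold_plate: Cold plate, the floor of the steel chilled well's loading compartment (fixed): centre of its top face, z up. The compartment is 270 mm along own x and 290 mm along own y; its rim is 64 mm above the floor and 130 mm above the counter. A fixed pane covers the next compartment (cream buns) at +y; beyond, 0.49 m from this point, is the machine housing, 0.19 m high.
- well_lid (a joint): Clear sliding pane with black edges over the loading compartment, 266 mm by 300 mm (along its travel), no handle, top flush with the rails, 130 mm above the counter. 0 = fully shut; grows as it slides along the well's +y over the fixed pane; 0.28 m = fully open. About 2 N slides it and it stays where left: press down with the fingertips (about 10 N) and drag.
- lid_top (a point): Centre of the sliding pane's top face; axes as the well's, y along its travel. It is at y = +6 mm from the centre of the compartment when shut.
- card_reader: White card reader lying on the counter, 130 x 72 x 19 mm (origin at its underside). Leave it alone.
- pump_bottle: White pump bottle with a green band, 73 mm across, 0.2 m tall (origin at its underside). Leave it alone.
- cup_stack: Stack of paper cups, 82 mm across, 142 mm tall (origin at its underside). Leave it alone.
- cake_tongs: Flat steel cake tongs lying on the counter, 0.22 m long, 16 mm high (origin at their underside). Leave them alone.
There are look-alikes about, which are no part of the job. What is shaped like the pot_yellow but brown is not meant.

How it is judged (in metres and radians):
On the way, in this order (a step that is already met when the one before it is completed fails the run):
1. the red dot is read: the lens is 10 to 90 mm above it and its line of sight meets the dot (within 10 mm of its middle) for 1 s (x of pot_red_dot in the frame of thermo_lens between -0.01 and 0.01 m and y of pot_red_dot in the frame of thermo_lens between -0.01 and 0.01 m and z of pot_red_dot in the frame of thermo_lens between -0.09 and -0.01 m), for 1 s.
2. the yellow dot is read: the lens is 10 to 90 mm above it and its line of sight meets the dot (within 10 mm of its middle) for 1 s (x of pot_yellow_dot in the frame of thermo_lens between -0.01 and 0.01 m and y of pot_yellow_dot in the frame of thermo_lens between -0.01 and 0.01 m and z of pot_yellow_dot in the frame of thermo_lens between -0.09 and -0.01 m), for 1 s.
3. the green dot is read: the lens is 10 to 90 mm above it and its line of sight meets the dot (within 10 mm of its middle) for 1 s (x of pot_green_dot in the frame of thermo_lens between -0.01 and 0.01 m and y of pot_green_dot in the frame of thermo_lens between -0.01 and 0.01 m and z of pot_green_dot in the frame of thermo_lens between -0.09 and -0.01 m), for 1 s.
4. the blue dot is read: the lens is 10 to 90 mm above it and its line of sight meets the dot (within 10 mm of its middle) for 1 s (x of pot_blue_dot in the frame of thermo_lens between -0.01 and 0.01 m and y of pot_blue_dot in the frame of thermo_lens between -0.01 and 0.01 m and z of pot_blue_dot in the frame of thermo_lens between -0.09 and -0.01 m), for 1 s.
5. the thermometer stands in its dock again (horizontal distance between thermo_handle and dock_mouth below 0.012 m and z of thermo_handle in the frame of dock_mouth between 0.044 and 0.062 m and angle between thermo_handle's own z axis and vertical below 0.15 rad), for 0.2 s.
6. the pane is slid wide open (at least 0.2 m) (value of joint well_lid above 0.2 m), for 0.2 s.
At the end, for the whole second after the job is handed in: All delivered pots and the stock pot stand upright (within 0.15 rad) on the floor of the loading compartment, the pane is shut to within 8 mm, and the thermometer stands upright in its dock, its collar down on the mouth (within 8 mm) (all of step 5 and x of pot_red_center in the frame of cold_plate between -0.112 and 0.112 m and y of pot_red_center in the frame of cold_plate between -0.122 and 0.122 m and z of pot_red_center in the frame of cold_plate between 0.017 and 0.031 m and angle between each of pot_red_center, pot_yellow_center, pot_green_center, pot_blue_center, pot_stock_center's own z axis and vertical below 0.15 rad and x of pot_yellow_center in the frame of cold_plate between -0.112 and 0.112 m and y of pot_yellow_center in the frame of cold_plate between -0.122 and 0.122 m and z of pot_yellow_center in the frame of cold_plate between 0.017 and 0.031 m and x of pot_green_center in the frame of cold_plate between -0.112 and 0.112 m and y of pot_green_center in the frame of cold_plate between -0.122 and 0.122 m and z of pot_green_center in the frame of cold_plate between 0.017 and 0.031 m and x of pot_blue_center in the frame of cold_plate between -0.112 and 0.112 m and y of pot_blue_center in the frame of cold_plate between -0.122 and 0.122 m and z of pot_blue_center in the frame of cold_plate between 0.017 and 0.031 m and x of pot_stock_center in the frame of cold_plate between -0.112 and 0.112 m and y of pot_stock_center in the frame of cold_plate between -0.122 and 0.122 m and z of pot_stock_center in the frame of cold_plate between 0.017 and 0.031 m and value of joint well_lid below 0.008 m); the robot touches nothing.
It fails at once if one of the other things on the counter is shoved more than 4 cm (distance of any of card_reader, pump_bottle, cup_stack, cake_tongs from where it was at the start of the episode above 0.04 m).
It fails at once if the pump bottle, the cups or the stock pot is tipped over (angle between any of pump_bottle, cup_stack, pot_stock_center's own z axis and vertical above 0.5 rad).
It fails at once if a pot is dropped into the well (falls faster than 0.55 m/s within 4 cm of the floor: let go 2 cm above it is still harmless) ((linear speed of pot_red above 0.55 m/s and x of pot_red_center in the frame of cold_plate between -0.13 and 0.13 m and y of pot_red_center in the frame of cold_plate between -0.14 and 0.14 m and z of pot_red_center in the frame of cold_plate between 0.029 and 0.064 m) or (linear speed of pot_yellow above 0.55 m/s and x of pot_yellow_center in the frame of cold_plate between -0.13 and 0.13 m and y of pot_yellow_center in the frame of cold_plate between -0.14 and 0.14 m and z of pot_yellow_center in the frame of cold_plate between 0.029 and 0.064 m) or (linear speed of pot_green above 0.55 m/s and x of pot_green_center in the frame of cold_plate between -0.13 and 0.13 m and y of pot_green_center in the frame of cold_plate between -0.14 and 0.14 m and z of pot_green_center in the frame of cold_plate between 0.029 and 0.064 m) or (linear speed of pot_blue above 0.55 m/s and x of pot_blue_center in the frame of cold_plate between -0.13 and 0.13 m and y of pot_blue_center in the frame of cold_plate between -0.14 and 0.14 m and z of pot_blue_center in the frame of cold_plate between 0.029 and 0.064 m)).
Of pot_red, pot_yellow, pot_green, pot_blue only 2 to 4 are there at a start; the rules pass over those that are not, and their reading is None.
At some moment in a run one of pot_red, pot_yellow, pot_green, pot_blue may be knocked a few centimetres aside while the robot is not near it.
It also fails if it takes over 210 s, if anything falls off the work surface, if the arm or the gripper's body presses on something with over 40 N, if the wrist force passes 120 N, or if a joint passes its speed limit or range.

## Working session

There is one attempt and no reset: what is moved stays moved. The work goes in short steps, Python scripts to look and compute and a shell command to move; the robot and the scene stay as the last step left them, time stands still between calls to the robot, and variables do not carry over. Pictures are saved under pics/ and viewed, at most 16 in all, crops included, and the job is handed in when it is done.

```bash
ls; mkdir -p pics
cat > h.py <<'E'
import numpy as np, cv2
from bench import ctrl
def cam(n):
    p=ctrl.camera_params(n); R=cv2.Rodrigues(np.array(p['rvec'],float))[0]; t=np.array(p['tvec'],float).ravel()
    K=np.array([[p['fx'],0,p['cx']],[0,p['fy'],p['cy']],[0,0,1]]); return K,R,t
def back(c,u,v,z):
    K,R,t=c; d=R.T@np.linalg.inv(K)@np.array([u,v,1.]); o=-R.T@t
    return o+d*(z-o[2])/d[2]
def proj(c,P):
    K,R,t=c; q=K@(R@np.array(P,float)+t); return q[:2]/q[2]
E
python3 - <<'E'
from h import *
for n in ('scene','side','wrist'):
    K,R,t=cam(n); print(n,K[0,0],np.round(-R.T@t,3),np.round(R[2],2)); cv2.imwrite(f'pics/{n}0.png',ctrl.camera(n))
o=ctrl.get_obs();print(o)
E
```

```text
pics
scene 528.6887229716732 [1.328 0.186 0.94 ] [-0.66 -0.29 -0.69]
side 588.8578150237108 [ 0.365 -1.317  1.217] [ 0.12  0.72 -0.68]
wrist 420.5868647062966 [0.211 0.646 0.372] [ 0.29 -0.13 -0.95]
{'time_s': 0.15, 'q': array([-69.88815909,  33.02126627,   1.42478161,  82.37234907,
        -0.86037683,  64.68767797,  -3.23647465]), 'qd': array([-0.02333101, -0.12464291,  0.02984719, -0.08831072, -0.03107909,
       -0.01930777,  0.10025148]), 'joint_efforts': array([ 2.26163633e-03, -7.66268277e+01,  2.25282200e+00, -2.86186892e+01,
        1.56068103e-02,  9.78011376e-03, -4.42888495e-05]), 'eef_pos': array([0.28419737, 0.61189744, 0.23066362]), 'orientation': array([-1.79929358e+02,  3.05932186e-03,  1.55088141e+02]), 'contact_force': array([ 0.08238051, -0.07360518,  0.80982464]), 'ft_torque': array([ 0.01315785, -0.00946456, -0.03000401]), 'grasp_force': 0.0, 'gripper_width': 0.08551068927203107}
```

View pics/scene0.png

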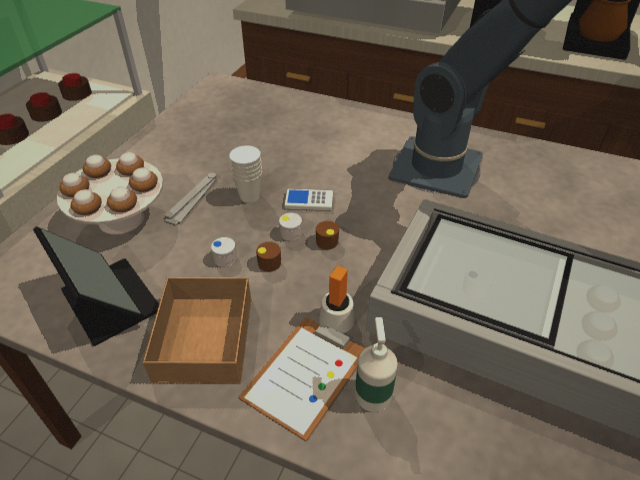

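View pics/side0.png

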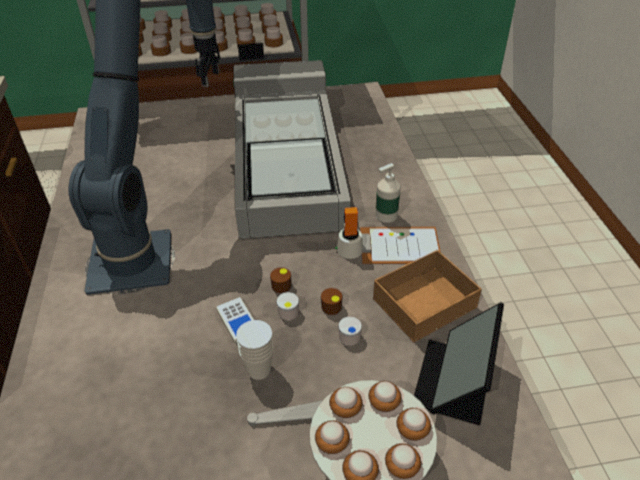

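Scene shows two delivered white pots: yellow dot at scene (289,218) / side (288,305), and blue at (217,243) / (351,329). Candidates that could be confused: brown pots with yellow dots at scene (327,235) and (268,256), and clipboard dots at (339,363), (331,375), (322,387) and (313,399). Red and green were not delivered. The thermometer is at scene (338,290), the pane corners are around (425,218), (573,260), (553,341) and (400,294).

Run:
```python
from h import *
s=cv2.imread('pics/scene0.png'); d=cv2.imread('pics/side0.png'); C={'scene':cam('scene'),'side':cam('side')}
def seg(im,lo,hi,box):
    h=cv2.cvtColor(im,cv2.COLOR_BGR2HSV); m=cv2.inRange(h,lo,hi); k=np.zeros_like(m); x0,y0,x1,y1=box; k[y0:y1,x0:x1]=m[y0:y1,x0:x1]
    ys,xs=np.nonzero(k); return xs.mean(),ys.mean(),len(xs)
Y=((22,120,100),(35,255,255));B=((100,120,80),(125,255,255));O=((5,180,90),(18,255,255))
for n,im,r,bx in (('yel',s,Y,(275,205,305,240)),('yel',d,Y,(275,292,302,320)),('blu',s,B,(205,230,240,268)),('blu',d,B,(335,315,366,348)),
  ('br1',s,Y,(316,222,340,250)),('br1',d,Y,(270,262,295,292)),('br2',s,Y,(255,242,282,272)),('br2',d,Y,(320,288,344,312))):
    c='scene' if im is s else 'side'; u,v,k=seg(im,*r,bx); print(n,c,round(u),round(v),k,np.round(back(C[c],u,v,.048),4))
def tri(a,b):
    A=[]
    for (K,R,t),(u,v) in ((C['scene'],a),(C['side'],b)):
        P=K@np.c_[R,t]; A+= [u*P[2]-P[0],v*P[2]-P[1]]
    X=np.linalg.svd(np.array(A))[2][-1]; return X[:3]/X[3]
a=seg(s,*O,(325,260,352,312));b=seg(d,*O,(338,200,365,240)); print('handle',a,b,tri(a[:2],b[:2]))
for u,v in ((425,218),(573,260),(553,341),(400,294)): print('pane sc',back(C['scene'],u,v,.13)[:2])
for u,v in ((249,141),(328,140),(333,193),(246,194)): print('pane sd',back(C['side'],u,v,.13)[:2])
cr=lambda im,x,y,w,h,f:cv2.resize(im[y:y+h,x:x+w],None,fx=f,fy=f,interpolation=cv2.INTER_CUBIC)
cv2.imwrite('pics/c1.png',cr(s,380,190,260,190,3)); cv2.imwrite('pics/c2.png',np.hstack([cr(s,200,195,170,150,2.35),cr(d,265,195,130,150,2.35*150/150)]))
```

```text
yel scene 285 218 29 [ 0.433  -0.2891  0.048 ]
yel side 288 304 24 [ 0.4339 -0.2892  0.048 ]
blu scene 217 243 28 [ 0.5815 -0.4007  0.048 ]
blu side 352 329 25 [ 0.5831 -0.3999  0.048 ]
br1 scene 330 231 41 [ 0.4356 -0.1651  0.048 ]
br1 side 283 271 41 [ 0.4363 -0.1643  0.048 ]
br2 scene 262 250 45 [ 0.5588 -0.2906  0.048 ]
br2 side 335 298 48 [ 0.5604 -0.2897  0.048 ]
handle (np.float64(337.6401384083045), np.float64(285.70415224913495), 578) (np.float64(350.6636363636364), np.float64(220.93636363636364), 330) [ 0.64707555 -0.06230766  0.11269838]
pane sc [0.3899019  0.05221571]
pane sc [0.39900023 0.37473841]
pane sc [0.6312326  0.35648747]
pane sc [0.63260974 0.06556851]
pane sd [0.38941257 0.3777695 ]
pane sd [0.6505178  0.33786624]
pane sd [0.61624655 0.05226987]
pane sd [0.35952805 0.09230704]
```

View pics/c1.png

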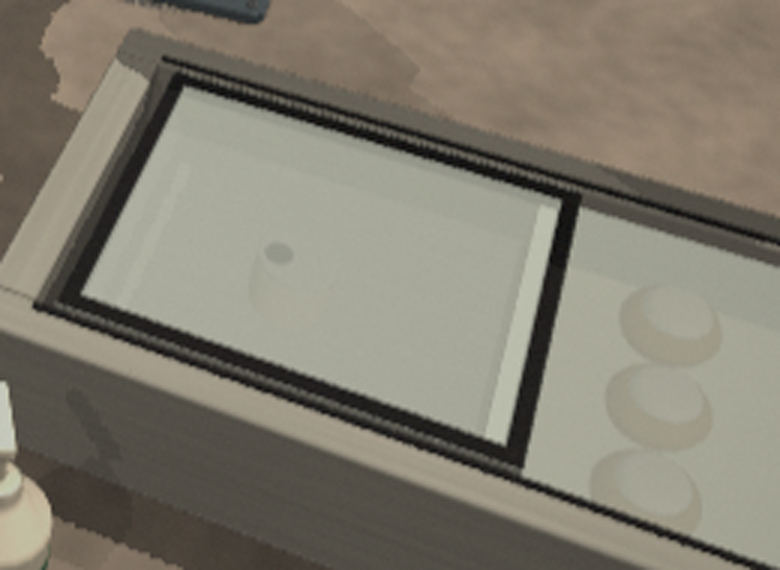

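View pics/c2.png

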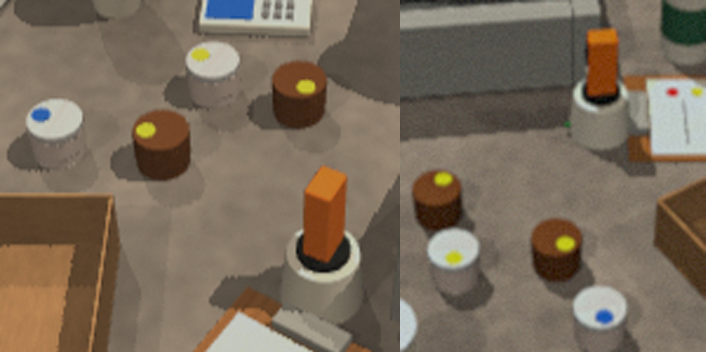

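Both pots' dots agree between the two cameras to within 2 mm, and the handle height comes out at 0.1127, against an expected 0.1125. The close crop confirms the white yellow-dot pot and the white blue-dot pot, so only those two are read. Moving to above the dock now.

```bash
python3 -m pendant '[[0,0,-40,0],[0,0,-80,0],[-613,-458,-80,1.1345],[-613,-458,-80,1.1345],[-613,-458,-80,1.1345],[-613,-458,-80,1.1345],[-613,-458,-80,1.1345],[-613,-458,-80,1.1345],[-613,-458,-80,1.1345],[-613,-458,-80,1.1345],[-613,-458,-80,1.1345],[-613,-458,-80,1.1345],[-613,-458,-80,1.1345],[-613,-458,-80,1.1345],[-613,-458,-80,1.1345],[-613,-458,-80,1.1345],[-613,-458,-80,1.1345],[-613,-458,-80,1.1345],[-613,-458,-80,1.1345],[-613,-458,-80,1.1345]]' 1
python3 -m pendant '[[0,0,0,0],[0,0,0,0],[0,0,0,0]]'
python3 - <<'E'
from h import *
o=ctrl.get_obs();print(o['eef_pos'],o['orientation'],o['q'])
C=cam('wrist');cv2.imwrite('pics/w1.png',ctrl.camera('wrist'));np.save('w1.npy',np.c_[C[0],C[1],C[2]])
# pane fit on scene corners + side corners
from scipy.optimize import least_squares
sc=[(439.3,214),(573.3,255),(554,346),(400.7,290)]; sd=[(360,92)]
cs=cam('scene'); cd=cam('side')
Lc=[(-.133,-.15),(-.133,.15),(.133,.15),(.133,-.15)]
def corners(p): 
    c,s=np.cos(p[2]),np.sin(p[2]); return [(p[0]+c*a-s*b,p[1]+s*a+c*b,.13) for a,b in Lc]
sdp=[(246,194),(248,141),(328,139),(333,193)]
for nm,sets in (('both',((cs,sc),(cd,sdp))),('scene',((cs,sc),))):
    f=lambda p:np.concatenate([proj(c,P)-q for c,Q in sets for P,q in zip(corners(p),Q)])
    r=least_squares(f,[.5,.2,-.1]); print(nm,r.x,np.degrees(r.x[2]),np.round(r.fun))
E
```

```text
time_s: 1.82
eef_pos: [0.6407, -0.0498, 0.3111]
orientation: [-180.0, -0.0, 90.1]
contact_force: [0.6, -0.1, 0.1]
gripper_width: 0.0855
grasp_force: 0.0
time_s: 2.07
eef_pos: [0.64, -0.0479, 0.3107]
orientation: [-179.9, -0.0, 90.1]
contact_force: [0.6, 0.2, -0.3]
gripper_width: 0.0855
grasp_force: 0.0
[ 0.63996345 -0.04786139  0.31071678] [-1.79938618e+02 -3.20841647e-02  9.00580471e+01] [-14.55581563  28.85782553  25.04348239  81.03799996 -12.36838366
  72.87957198  11.46430573]
both [ 0.50220701  0.21884423 -0.07628073] -4.370563700523044 [ 1. -1.  2. -0. -1.  2. -2. -0. -0.  3. -2.  0. -2. -2.  2. -2.]
scene [ 0.5012595   0.2188937  -0.06183369] -3.542809551682185 [-0. -1.  1. -1.  1.  1. -2.  1.]
```

View pics/w1.png

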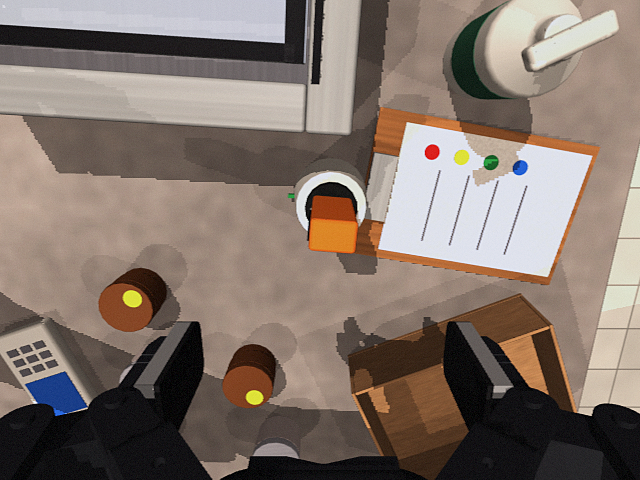

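The wrist picture shows the handle top at about (333,235), the dock rim centred at about (331,203), and the pump bottle well to the upper right.

Run:
```python
from h import *
M=np.load('w1.npy');C=(M[:,:3],M[:,3:6],M[:,6]); im=cv2.imread('pics/w1.png'); h=cv2.cvtColor(im,cv2.COLOR_BGR2HSV)
for vmin in (200,):
    m=cv2.inRange(h,(5,150,vmin),(20,255,255)); m[:,:290]=0;m[:,370:]=0;m[:190]=0;m[265:]=0
    m=cv2.morphologyEx(m,cv2.MORPH_OPEN,np.ones((3,3)))
    c=max(cv2.findContours(m,0,2)[0],key=cv2.contourArea); r=cv2.minAreaRect(c); b=cv2.boxPoints(r); print(r)
    P=np.array([back(C,u,v,.155) for u,v in b]); print(P.round(4),P.mean(0), np.linalg.norm(np.diff(P,axis=0),axis=1))
    for i in range(2): e=P[i+1]-P[i]; print(np.degrees(np.arctan2(e[1],e[0])))
print('rim',back(C,331,203,.06))
w=h[150:260,280:380]; m=cv2.inRange(h,(0,0,190),(180,60,255)); m[:,:285]=0;m[:,372:]=0;m[:165]=0;m[245:]=0
p=np.argwhere(m)[:,::-1]; P=np.array([back(C,u,v,.06)[:2] for u,v in p]); print('rimpx',len(P),P.min(0),P.max(0))
for z in (.06,): print(proj(C,[.647,-.0623,.06]),proj(C,[.647,-.0623,.155]))
```

```text
((332.5882263183594, 235.35293579101562), (46.017906188964844, 31.905746459960938), 4.398705005645752)
[[ 0.6292 -0.072   0.155 ]
 [ 0.6312 -0.0474  0.155 ]
 [ 0.6649 -0.05    0.155 ]
 [ 0.6637 -0.0748  0.155 ]] [ 0.64724513 -0.06104618  0.155     ] [0.02474695 0.03372937 0.02482651]
85.28815505131023
-4.483841033750389
rim [ 0.6477076  -0.05842419  0.06      ]
rimpx 1153 [ 0.6143143  -0.08432582] [ 0.6861949  -0.02888168]
[330.23221794 206.96082241] [332.26025648 237.16369566]
```

Handle centre is (0.647,-0.0615), with own x along world at -4.5°. I'll grip across the 36 mm sides.

```bash
python3 -m pendant '[[-14,7,30,0.08],[-14,7,60,0.08],[-14,7,90,0.08],[-14,7,120,0.08],[-14,7,145,0.08],[-14,7,165,0.08],[-14,7,180,0.08],[-14,7,190,0.08],[-14,7,200,0.08],[-14,7,208,0.08],[-14,7,208,0.08],[-14,7,208,0.08]]' 1
python3 -m pendant '[[0,0,0,0],[0,0,0,0],[0,0,0,0],[0,0,0,0],[0,0,0,0],[0,0,0,0],[0,0,0,0],[0,0,0,0],[0,0,0,0],[0,0,0,0]]' -1
python3 -m pendant '[[0,0,-5,0],[0,0,-15,0],[0,0,-30,0],[0,0,-50,0],[0,0,-70,0],[0,0,-90,0],[0,0,-105,0],[0,0,-115,0],[0,0,-120,0],[0,0,-120,0],[0,0,-120,0],[0,0,-120,0]]'
python3 - <<'E'
from h import *
for n in ('scene','side','wrist'):
    C=cam(n);cv2.imwrite(f'pics/{n}2.png',ctrl.camera(n));np.save(f'{n}2.npy',np.c_[C[0],C[1],C[2]])
s=cv2.imread('pics/scene2.png');d=cv2.imread('pics/side2.png')
cr=lambda im,x,y,w,h,f:cv2.resize(im[y:y+h,x:x+w],None,fx=f,fy=f,interpolation=cv2.INTER_CUBIC)
cv2.imwrite('pics/c3.png',np.hstack([cr(s,195,150,190,200,2),cr(d,265,160,150,200,2)]))
E
```

```text
time_s: 3.12
eef_pos: [0.6473, -0.0618, 0.1035]
orientation: [180.0, -0.0, 85.5]
contact_force: [0.1, -1.0, -0.0]
gripper_width: 0.0851
grasp_force: 0.0
time_s: 3.95
eef_pos: [0.6474, -0.0621, 0.1038]
orientation: [180.0, -0.0, 85.5]
contact_force: [-1.2, 0.5, 5.8]
gripper_width: 0.0355
grasp_force: 59.5
time_s: 4.95
eef_pos: [0.6466, -0.0618, 0.2222]
orientation: [-179.9, -0.0, 85.5]
contact_force: [0.6, -1.0, -1.5]
gripper_width: 0.0357
grasp_force: 59.9
```

View pics/c3.png

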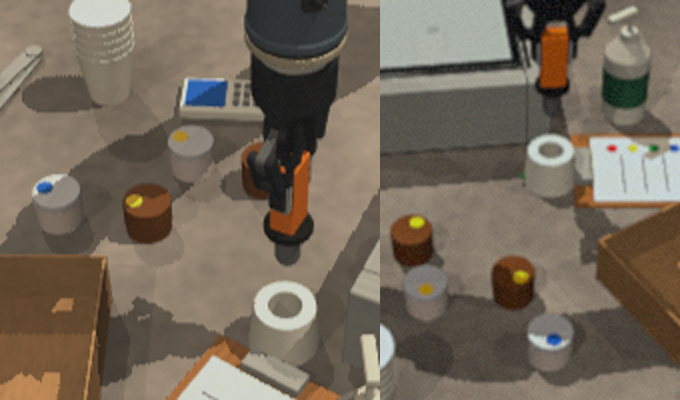

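The thermometer hangs upright in the grip and the dock is empty, with its mouth at scene ≈(337,301) and side ≈(350,236). I'll recompute the dots and the mouth from these pictures.

```bash
cat >> h.py <<'E'
def seg(im,lo,hi,box):
    h=cv2.cvtColor(im,cv2.COLOR_BGR2HSV); m=cv2.inRange(h,lo,hi); k=np.zeros_like(m); x0,y0,x1,y1=box; k[y0:y1,x0:x1]=m[y0:y1,x0:x1]
    ys,xs=np.nonzero(k); return (xs.mean(),ys.mean(),len(xs)) if len(xs) else (0,0,0)
Y=((20,120,70),(35,255,255));B=((100,120,60),(125,255,255))
def dots(tag):
    for n in ('scene','side'):
        im=ctrl.camera(n); cv2.imwrite(f'pics/{n}_{tag}.png',im); c=cam(n)
        for nm,col,p in (('yel',Y,(.4335,-.289,.048)),('blu',B,(.582,-.400,.048))):
            q=proj(c,p).astype(int); u,v,k=seg(im,*col,(q[0]-12,q[1]-10,q[0]+12,q[1]+10)); print(n,nm,k,back(c,u,v,.048)[:2].round(4))
E
python3 - <<'E'
from h import *
dots('3')
cs,cd=cam('scene'),cam('side')
print('mouth',back(cs,337.5,301.5,.06),back(cd,350.5,235.5,.06))
E
```

```text
scene yel 31 [ 0.4335 -0.2894]
scene blu 28 [ 0.5815 -0.4007]
side yel 30 [ 0.434  -0.2891]
side blu 25 [ 0.5831 -0.3999]
mouth [ 0.64504555 -0.06178103  0.06      ] [ 0.64729628 -0.0667913   0.06      ]
```

```bash
python3 -m pendant '[[-7,-6,0,0],[-24,-19,0,0],[-48,-39,0,0],[-72,-58,0,0],[-97,-78,0,0],[-122,-97,0,0],[-146,-117,0,0],[-170,-136,0,0],[-194,-156,0,0],[-214,-171,0,0],[-229,-183,5,0],[-238,-191,10,0],[-243,-195,15,0],[-243,-195,20,0],[-243,-195,20,0],[-243,-195,20,0]]'
```

```text
time_s: 6.53
eef_pos: [0.4343, -0.2881, 0.203]
orientation: [-180.0, -0.0, 85.6]
contact_force: [-0.4, -0.0, -2.1]
gripper_width: 0.0356
grasp_force: 59.9
```

```bash
python3 -m pendant '[[-1,0,6,0],[-1,0,12,0],[-1,0,16,0],[-1,0,16,0],[-1,0,16,0],[-1,0,16,0],[-1,0,16,0],[-1,0,16,0],[-1,0,16,0],[-1,0,16,0],[-1,0,16,0],[-1,0,16,0],[-1,0,16,0],[-1,0,16,0],[-1,0,16,0],[-1,0,16,0],[-1,0,16,0],[-1,0,16,0],[-1,0,16,0],[-1,0,16,0]]'
python3 - <<'E'
from h import *
dots('4')
s=cv2.imread('pics/scene_4.png');d=cv2.imread('pics/side_4.png')
cr=lambda im,x,y,w,h,f:cv2.resize(im[y:y+h,x:x+w],None,fx=f,fy=f,interpolation=cv2.INTER_CUBIC)
cv2.imwrite('pics/c4.png',np.hstack([cr(s,195,130,160,150,2.4),cr(d,245,200,160,150,2.4)]))
E
```

```text
time_s: 8.2
eef_pos: [0.4336, -0.29, 0.1873]
orientation: [-180.0, 0.0, 85.5]
contact_force: [-0.5, -0.2, -0.6]
gripper_width: 0.0353
grasp_force: 59.9
scene yel 29 [ 0.433  -0.2891]
scene blu 28 [ 0.5815 -0.4007]
side yel 24 [ 0.4339 -0.2892]
side blu 25 [ 0.5831 -0.3999]
```

View pics/c4.png

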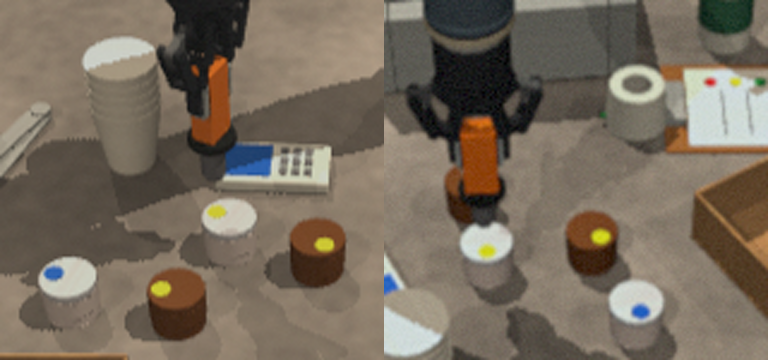

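The nose tip is right above the yellow dot in both views: scene nose ≈(283,205) with the dot at (285,218), side nose ≈(287,292) with the dot at (288,304). I'll check the numbers and hold a little longer.

```bash
python3 -m pendant '[[0,0,0,0],[0,0,0,0],[0,0,0,0],[0,0,0,0],[0,0,0,0],[0,0,0,0]]'
python3 - <<'E'
from h import *
for n in('scene','side'): print(n,proj(cam(n),[.4336,-.29,.0985]))
E
```

```text
time_s: 8.8
eef_pos: [0.4336, -0.2899, 0.1873]
orientation: [-180.0, 0.0, 85.5]
contact_force: [1.2, 0.4, -1.3]
gripper_width: 0.0353
grasp_force: 59.9
scene [283.64009531 202.62732221]
side [286.46742705 291.37714707]
```

```bash
python3 -m pendant '[[-3,5,-3,0],[-10,16,-8,0],[-22,36,-10,0],[-37,59,-10,0],[-52,83,-10,0],[-67,107,-10,0],[-80,128,-10,0],[-89,143,-7,0],[-95,152,-3,0],[-98,156,0,0],[-98,157,0,0],[-98,157,0,0],[-98,157,0,0],[-98,157,0,0],[-98,157,0,0],[-98,157,0,0]]'
python3 -m pendant '[[0,0,0,0],[0,0,0,0],[0,0,0,0],[0,0,0,0],[0,0,0,0],[0,0,0,0],[0,0,0,0],[0,0,0,0],[0,0,0,0],[0,0,0,0],[0,0,0,0],[0,0,0,0],[0,0,0,0],[0,0,0,0],[0,0,0,0],[0,0,0,0],[0,0,0,0],[0,0,0,0]]'
python3 - <<'E'
from h import *
dots('5')
E
```

```text
time_s: 10.13
eef_pos: [0.5824, -0.3997, 0.1878]
orientation: [180.0, 0.0, 85.5]
contact_force: [0.2, 0.3, -1.6]
gripper_width: 0.0355
grasp_force: 60.0
time_s: 11.63
eef_pos: [0.5825, -0.4, 0.1873]
orientation: [180.0, 0.0, 85.5]
contact_force: [-0.0, -0.7, -1.3]
gripper_width: 0.0352
grasp_force: 60.0
scene yel 29 [ 0.433  -0.2891]
scene blu 28 [ 0.5815 -0.4007]
side yel 24 [ 0.4339 -0.2892]
side blu 25 [ 0.5831 -0.3999]
```

```bash
python3 -m pendant '[[0,0,-10,0],[0,0,-25,0],[8,1,-38,0],[28,3,-38,0],[58,6,-38,0],[90,10,-38,0],[124,14,-38,0],[158,17,-38,0],[192,21,-38,0],[226,25,-38,0],[258,28,-38,0],[286,32,-38,0],[310,34,-38,0],[328,36,-38,0],[338,37,-38,0],[342,38,-38,0],[342,38,-38,0],[342,38,-38,0],[342,38,-38,0],[342,38,-38,0]]'
python3 - <<'E'
from h import *
C=cam('wrist'); im=ctrl.camera('wrist'); cv2.imwrite('pics/w6.png',im); np.save('w6.npy',np.c_[C[0],C[1],C[2]])
dots('6')
E
```

```text
time_s: 13.4
eef_pos: [0.6469, -0.0638, 0.2255]
orientation: [180.0, 0.0, 85.4]
contact_force: [-0.5, 0.5, -0.6]
gripper_width: 0.0355
grasp_force: 60.0
scene yel 30 [ 0.4332 -0.2894]
scene blu 28 [ 0.5815 -0.4007]
side yel 30 [ 0.434  -0.2891]
side blu 28 [ 0.5831 -0.3998]
```

View pics/w6.png

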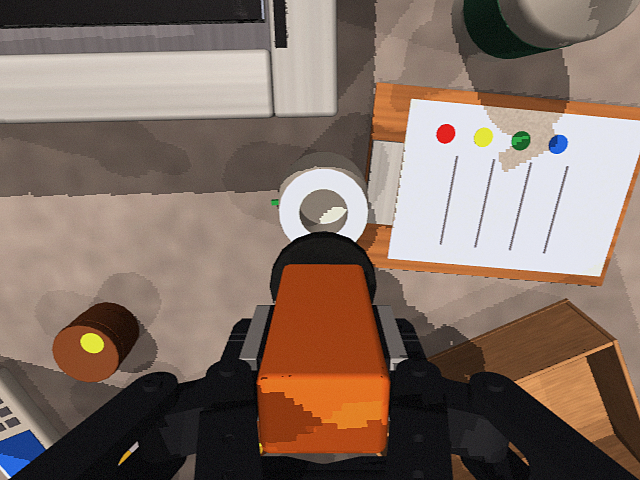

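The wrist view shows the dock ring, with its hole centred at about (323.5,213).

Run:
```python
from h import *
M=np.load('w6.npy');C=(M[:,:3],M[:,3:6],M[:,6]); print(back(C,323.5,213,.06))
a=back(C,299,213,.06);b=back(C,348,213,.06);print(np.linalg.norm(a-b), np.linalg.norm(back(C,323.5,190,.06)-back(C,323.5,236,.06)))
im=cv2.imread('pics/w6.png');h=cv2.cvtColor(im,cv2.COLOR_BGR2HSV);m=cv2.inRange(h,(0,0,215),(180,40,255));m[:160]=0;m[255:]=0;m[:,:270]=0;m[:,375:]=0
c=max(cv2.findContours(m,0,2)[0],key=cv2.contourArea);c=c[c[:,0,1]<228];e=cv2.fitEllipse(c.reshape(-1,1,2));print(e,back(C,*e[0],.06))
```

```text
[ 0.64770939 -0.06241654  0.06      ]
0.03687775425935112 0.03568642970271776
((322.754150390625, 202.6501007080078), (64.11278533935547, 84.09354400634766), 88.79701232910156) [ 0.64779336 -0.05443405  0.06      ]
```

The hole is at (0.6477,-0.0624) and 36 mm across, which fits the spec. Lowering.

```bash
python3 -m pendant '[[1,1,8,0],[1,1,22,0],[1,1,36,0],[1,1,48,0],[1,1,58,0],[1,1,68,0],[1,1,78,0],[1,1,88,0],[1,1,97,0],[1,1,104,0],[1,1,110,0],[1,1,115,0],[1,1,118,0],[1,1,120,0],[1,1,121,0],[1,1,121,0],[1,1,121,0]]'
```

```text
time_s: 14.97
eef_pos: [0.6484, -0.0611, 0.1046]
orientation: [180.0, 0.0, 85.5]
contact_force: [0.1, -0.8, -1.2]
gripper_width: 0.0357
grasp_force: 60.0
```

```bash
python3 -m pendant '[[0,0,1,0],[0,0,1,0],[0,0,1,0],[0,0,1,0],[0,0,1,0],[0,0,1,0],[0,0,1,0],[0,0,1,0]]' 1
python3 -m pendant '[[0,0,-5,0],[0,0,-20,0],[0,0,-45,0],[0,0,-80,0],[0,0,-120,0],[0,0,-150,0],[0,0,-160,0],[0,0,-160,0],[0,0,-160,0]]'
python3 - <<'E'
from h import *
dots('7'); cs,cd=cam('scene'),cam('side'); O=((5,180,90),(18,255,255))
s=cv2.imread('pics/scene_7.png');d=cv2.imread('pics/side_7.png')
a=seg(s,*O,(325,260,352,312));b=seg(d,*O,(338,200,365,240));print(a,b)
ims=[]
cr=lambda im,x,y,w,h,f:cv2.resize(im[y:y+h,x:x+w],None,fx=f,fy=f,interpolation=cv2.INTER_CUBIC)
cv2.imwrite('pics/c7.png',np.hstack([cr(s,300,190,230,180,2),cr(d,225,110,150,180,2)]))
E
```

```text
time_s: 15.63
eef_pos: [0.6483, -0.0611, 0.1033]
orientation: [180.0, 0.0, 85.5]
contact_force: [0.5, 0.1, -0.7]
gripper_width: 0.0851
grasp_force: 0.0
time_s: 16.38
eef_pos: [0.6482, -0.061, 0.2634]
orientation: [180.0, -0.0, 85.5]
contact_force: [-0.0, 0.8, -0.7]
gripper_width: 0.0853
grasp_force: 0.0
scene yel 30 [ 0.4332 -0.2894]
scene blu 26 [ 0.5818 -0.4002]
side yel 30 [ 0.434  -0.2891]
side blu 24 [ 0.5828 -0.4   ]
(np.float64(337.7233676975945), np.float64(286.2697594501718), 582) (np.float64(351.04545454545456), np.float64(220.79393939393938), 330)
```

View pics/c7.png

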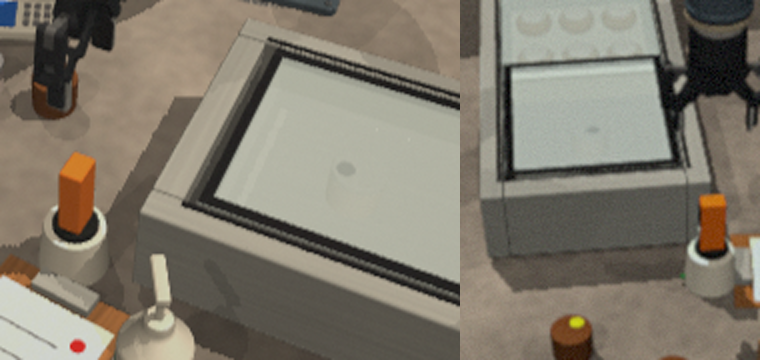

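The thermometer is back in the dock at the same pixels as at the start, and the pots have not moved. Now I'll get above the pane for a close look.

```bash
python3 -m pendant '[[10,-10,-35,0],[40,-36,-75,0],[80,-72,-100,0],[115,-105,-100,0],[145,-132,-100,0],[168,-152,-100,0],[177,-160,-100,0],[179,-162,-100,0],[179,-162,-100,0],[179,-162,-100,0]]' -1
python3 - <<'E'
from h import *
C=cam('wrist'); im=ctrl.camera('wrist'); cv2.imwrite('pics/w8.png',im); np.save('w8.npy',np.c_[C[0],C[1],C[2]])
E
```

```text
time_s: 17.32
eef_pos: [0.5006, 0.1298, 0.3624]
orientation: [-179.9, 0.1, 85.5]
contact_force: [-0.6, -0.5, 0.2]
gripper_width: -0.0
grasp_force: 0.0
```

View pics/w8.png

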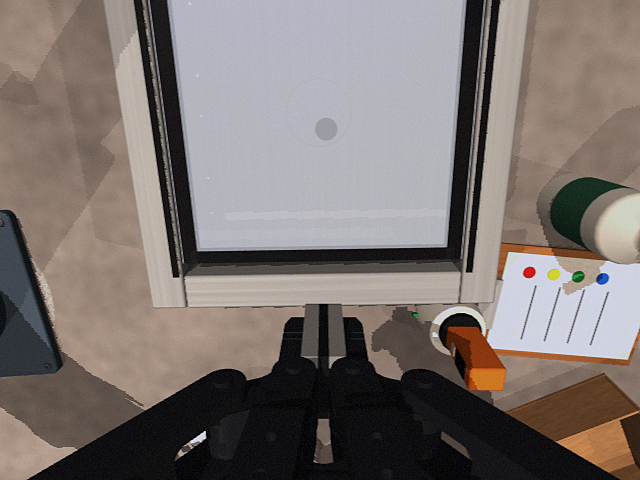

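The pane's front corners are at about (188,264) and (462,261), its sides run up to (149,0) and (486,0), and the stock pot's lid circle is centred at about (319,112).

Run:
```python
from h import *
M=np.load('w8.npy');C=(M[:,:3],M[:,3:6],M[:,6])
a,b,c,d=[back(C,u,v,.13)[:2] for u,v in((188,264),(462,261),(149,0),(486,0))]
for p in(a,b,c,d):print(p.round(4))
ang=lambda e:np.degrees(np.arctan2(e[1],e[0]))
print('w',np.linalg.norm(b-a),ang(b-a),ang(c-a)-90,ang(d-b)-90)
p=back(C,319,112,.114);q=back(C,351,112,.114);print('stock',p,np.linalg.norm(p-q))
y=np.radians(np.mean([ang(b-a),ang(c-a)-90,ang(d-b)-90]));v=np.array([-np.sin(y),np.cos(y)]);u=np.array([v[1],-v[0]])
pane=(a+b)/2+.15*v;plate=pane-.006*v;print('yaw',np.degrees(y),'pane',pane,'plate',plate)
r=p[:2]-plate;print('stock in plate',r@u,r@v)
```

```text
[0.3671 0.0738]
[0.6277 0.0566]
[0.3764 0.2967]
[0.6408 0.2761]
w 0.26118557790511077 -3.7828780974309604 -2.384761648975612 -3.4119406354177784
stock [0.50278488 0.20196084 0.114     ] 0.028371198647322335
yaw -3.1931934606081165 pane [0.50575589 0.21495472] plate [0.50542167 0.20896403]
stock in plate -0.0022425951289888365 -0.007139199317499307
```

Plate centre is about (0.504,0.21) with yaw about -3.5°, and the stock pot is near its middle. Coming down onto the pane with the fingers shut.

```bash
python3 -m pendant '[[20,0,30,0],[40,0,65,0],[60,0,100,0],[60,0,135,0],[60,0,165,0],[60,0,190,0],[60,0,205,0],[60,0,214,0],[60,0,220,0],[60,0,223,0],[60,0,226,0],[60,0,226,0],[60,0,226,0]]'
python3 -m pendant '[[0,0,2,0],[0,0,4,0],[0,0,6,0],[0,0,7,0],[0,0,8,0],[0,0,8,0],[0,0,8,0]]'
```

```text
time_s: 18.45
eef_pos: [0.5059, 0.1899, 0.138]
orientation: [179.9, -0.0, 85.5]
contact_force: [-0.1, 0.3, -0.1]
gripper_width: 0.0005
grasp_force: 0.0
time_s: 19.03
eef_pos: [0.5054, 0.19, 0.1301]
orientation: [180.0, -0.0, 85.5]
contact_force: [-4.0, -0.7, 10.5]
gripper_width: -0.0001
grasp_force: 5.8
```

```bash
python3 -m pendant '[[0,0,1,0],[3,0,1,0],[10,0,1,0],[22,0,1,0],[36,-1,1,0],[50,-1,1,0],[64,-1,1,0],[78,-1,1,0]]'
```

```text
time_s: 19.7
eef_pos: [0.5102, 0.2686, 0.13]
orientation: [-180.0, -0.1, 85.5]
contact_force: [-8.3, -2.3, 22.3]
gripper_width: 0.0001
grasp_force: 11.3
```

```bash
python3 -m pendant '[[14,0,0,0],[30,-1,0,0],[46,-1,0,0],[62,-1,0,0],[78,-2,0,0],[94,-2,0,0],[110,-2,0,0],[126,-2,0,0],[142,-3,0,0],[158,-3,0,0],[174,-3,0,0],[188,-3,0,0],[196,-3,0,0],[200,-3,0,0],[200,-3,0,0]]'
python3 - <<'E'
from h import *
C=cam('wrist'); im=ctrl.camera('wrist'); cv2.imwrite('pics/w9.png',im)
s=ctrl.camera('scene');d=ctrl.camera('side')
cr=lambda im,x,y,w,h,f:cv2.resize(im[y:y+h,x:x+w],None,fx=f,fy=f)
cv2.imwrite('pics/c9.png',np.hstack([cr(s,380,180,260,200,1.8),cr(d,225,60,130,200,1.8)]))
E
```

```text
time_s: 20.95
eef_pos: [0.5238, 0.4657, 0.1302]
orientation: [180.0, 0.1, 85.5]
contact_force: [-5.9, -8.4, 17.8]
gripper_width: 0.0001
grasp_force: 9.3
```

View pics/c9.png

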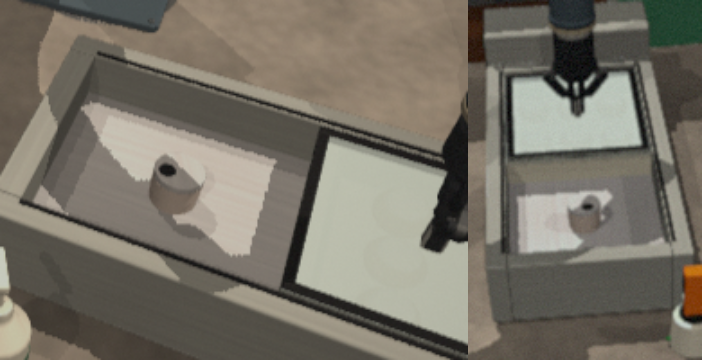

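The pane is wide open, with its near edge at crop (305,210) beyond the compartment, and the stock pot stands on the floor. Lifting and going to the yellow pot.

```bash
python3 -m pendant '[[0,0,-20,0],[0,0,-55,0],[0,0,-95,0],[-20,-1,-135,0],[-50,-2,-170,0],[-85,-3,-185,0],[-122,-4,-185,0],[-160,-5,-185,0],[-200,-6,-185,0],[-240,-8,-185,0],[-280,-9,-185,0],[-320,-10,-185,0],[-360,-11,-185,0],[-400,-12,-185,0],[-440,-14,-185,0],[-480,-15,-185,0],[-515,-16,-185,0],[-545,-17,-185,0],[-560,-18,-185,0],[-560,-18,-185,0]]' 1
python3 -m pendant '[[-20,-1,0,0],[-55,-2,0,0],[-95,-3,0,0],[-135,-4,0,0],[-170,-5,0,0],[-195,-6,0,0],[-207,-6,0,0],[-210,-6,0,0],[-210,-6,0,0],[-210,-6,0,0]]'
cat >> h.py <<'E'
def lid(tag,guess,z=.048):
    o=ctrl.get_obs();C=cam('wrist'); im=ctrl.camera('wrist'); cv2.imwrite(f'pics/{tag}.png',im); np.save(tag+'.npy',np.c_[C[0],C[1],C[2]])
    g=proj(C,[*guess,z]); print('tcp',o['eef_pos'],o['orientation'][2],'guess px',g)
    return C,im,g
E
python3 - <<'E'
from h import *
C,im,g=lid('w10',(.4335,-.289)); dots('10')
print('dot',back(C,*seg(im,*Y,(int(g[0])-40,int(g[1])-40,int(g[0])+40,int(g[1])+40))[:2],.048))
E
```

```text
time_s: 22.77
eef_pos: [0.4604, -0.0936, 0.3137]
orientation: [180.0, 0.1, 85.2]
contact_force: [-1.9, 0.1, -0.7]
gripper_width: 0.0854
grasp_force: 0.0
time_s: 23.6
eef_pos: [0.4396, -0.2969, 0.313]
orientation: [-180.0, -0.1, 85.6]
contact_force: [0.8, 0.5, 0.2]
gripper_width: 0.0855
grasp_force: 0.0
tcp [ 0.43957026 -0.2969222   0.31303378] 85.58412924566208 guess px [315.85130573 181.72775344]
scene yel 29 [ 0.433  -0.2891]
scene blu 28 [ 0.5815 -0.4007]
side yel 24 [ 0.4339 -0.2892]
side blu 25 [ 0.5831 -0.3999]
dot [ 0.43451187 -0.28988081  0.048     ]
```

View pics/w10.png

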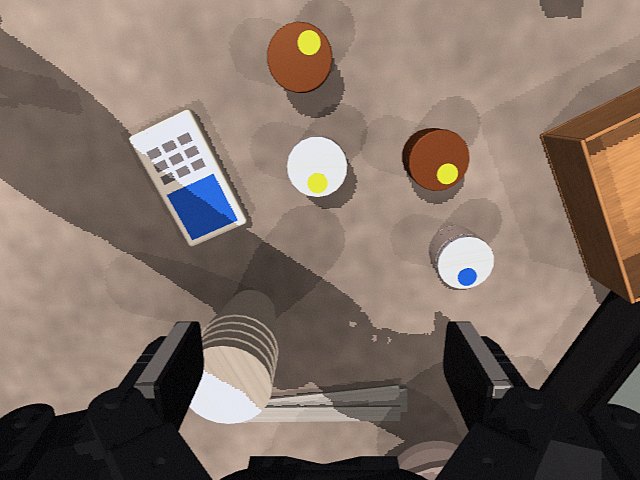

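The white pot with the yellow dot has its lid centred at (317,167), and the blue one at (465,263). The fingers have free room on both sides of each.

Run:
```python
from h import *
M=np.load('w10.npy');C=(M[:,:3],M[:,3:6],M[:,6]);im=cv2.imread('pics/w10.png');h=cv2.cvtColor(im,cv2.COLOR_BGR2HSV)
for n,x,y,col in(('yel',317,167,Y),('blu',465,263,B)):
    m=cv2.inRange(h,(0,0,180),(180,45,255))|cv2.inRange(h,*col);k=m*0;k[y-36:y+36,x-36:x+36]=m[y-36:y+36,x-36:x+36]
    c=max(cv2.findContours(k,0,2)[0],key=cv2.contourArea);e=cv2.fitEllipse(cv2.convexHull(c));P=back(C,*e[0],.048);dt=back(C,*seg(im,*col,(x-36,y-36,x+36,y+36))[:2],.048)
    print(n,e,P.round(4),'dot',dt.round(4),'dist',np.linalg.norm(P-dt),'diam',np.linalg.norm(back(C,e[0][0]-e[1][0]/2,e[0][1],.048)-back(C,e[0][0]+e[1][0]/2,e[0][1],.048)))
```

```text
yel ((316.3916015625, 166.34678649902344), (59.68508529663086, 59.92776107788086), 135.77206420898438) [ 0.4352 -0.2742  0.048 ] dot [ 0.4345 -0.2899  0.048 ] dist 0.015690277906261627 diam 0.057412811823497216
blu ((465.66497802734375, 262.3968811035156), (50.57950210571289, 57.440311431884766), 66.22900390625) [ 0.5813 -0.3847  0.048 ] dot [ 0.5829 -0.4007  0.048 ] dist 0.016044583871679376 diam 0.05240106496718777
```

```bash
python3 -m pendant '[[10,-3,20,0],[22,-6,55,0],[22,-6,90,0],[22,-6,125,0],[22,-6,160,0],[22,-6,190,0],[22,-6,215,0],[22,-6,237,0],[22,-6,255,0],[22,-6,270,0],[22,-6,282,0],[22,-6,291,0],[22,-6,297,0],[22,-6,300,0],[22,-6,300,0],[22,-6,300,0]]' 1
python3 -m pendant '[[0,0,0,0],[0,0,0,0],[0,0,0,0],[0,0,0,0],[0,0,0,0],[0,0,0,0],[0,0,0,0],[0,0,0,0],[0,0,0,0]]' -1
python3 -m pendant '[[0,0,-4,0],[0,0,-14,0],[0,0,-34,0],[0,0,-62,0],[0,0,-95,0],[0,0,-130,0],[0,0,-160,0],[0,0,-185,0],[0,0,-200,0],[0,0,-205,0],[0,0,-205,0],[0,0,-205,0]]'
```

```text
time_s: 25.08
eef_pos: [0.435, -0.276, 0.0137]
orientation: [180.0, 0.0, 85.5]
contact_force: [-0.4, -0.4, 0.8]
gripper_width: 0.0856
grasp_force: 0.0
time_s: 25.83
eef_pos: [0.435, -0.2761, 0.0142]
orientation: [179.9, 0.0, 85.5]
contact_force: [-0.9, 1.9, 10.1]
gripper_width: 0.0573
grasp_force: 61.8
time_s: 26.83
eef_pos: [0.4344, -0.2755, 0.2179]
orientation: [-180.0, -0.0, 85.5]
contact_force: [-1.2, -0.2, -3.2]
gripper_width: 0.0574
grasp_force: 64.4
```

```bash
python3 -m pendant '[[6,2,0,0],[22,6,0,0],[48,12,0,0],[80,17,0,0],[114,21,0,0],[148,24,0,0],[182,26,0,0],[216,27,0,0],[250,27,0,0],[284,26,0,0],[318,23,0,0],[352,19,0,0],[386,14,0,0],[420,7,0,0],[454,-1,0,0],[486,-10,0,0],[515,-18,0,0],[538,-25,0,0],[551,-29,0,0],[555,-30,0,0]]'
python3 -m pendant '[[0,0,0,0],[0,0,0,0],[0,0,0,0]]'
python3 - <<'E'
from h import *
C,im,g=lid('w11',(.504,.203),.114); dots('11'); print(ctrl.get_obs()['gripper_width'])
E
```

```text
time_s: 28.5
eef_pos: [0.4469, 0.2821, 0.217]
orientation: [-179.9, 0.1, 85.7]
contact_force: [1.0, 0.2, -2.7]
gripper_width: 0.0573
grasp_force: 64.4
time_s: 28.75
eef_pos: [0.4489, 0.2776, 0.2183]
orientation: [180.0, 0.0, 85.3]
contact_force: [0.7, -1.3, -2.0]
gripper_width: 0.0575
grasp_force: 64.4
tcp [0.44890186 0.27763466 0.21832354] 85.34478811644152 guess px [413.80842141 339.45841069]
scene yel 0 [-0.4311 -2.1781]
scene blu 28 [ 0.5815 -0.4007]
side yel 0 [-0.8108  2.0909]
side blu 27 [ 0.5828 -0.4004]
0.05749085577850972
```

View pics/w11.png

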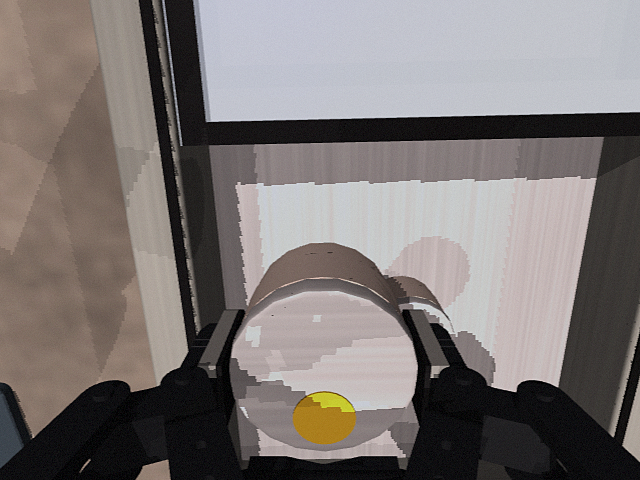

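The pot is held level over the open compartment. The pane edge is at v≈137, well ahead of it, and the stock pot is behind to the right at about (425,300). Lowering slowly.

```bash
python3 -m pendant '[[0,0,6,0],[0,0,18,0],[0,0,34,0],[0,0,50,0],[0,0,66,0],[0,0,80,0],[0,0,92,0],[0,0,102,0],[0,0,110,0],[0,0,117,0],[0,0,123,0],[0,0,128,0],[0,0,131,0],[0,0,134,0],[0,0,136,0],[0,0,137,0],[0,0,137,0],[0,0,137,0]]'
```

```text
time_s: 30.4
eef_pos: [0.4485, 0.2797, 0.0814]
orientation: [180.0, -0.0, 85.5]
contact_force: [1.2, 0.3, -2.2]
gripper_width: 0.0575
grasp_force: 64.4
```

```bash
python3 -m pendant '[[0,0,1,0],[0,0,1,0],[0,0,1,0],[0,0,1,0],[0,0,1,0],[0,0,1,0],[0,0,1,0]]' 1
python3 -m pendant '[[0,0,-5,0],[0,0,-20,0],[0,0,-45,0],[0,0,-80,0],[0,0,-120,0],[0,0,-160,0],[0,0,-190,0],[0,0,-210,0],[0,0,-220,0],[0,0,-220,0],[0,0,-220,0]]'
python3 - <<'E'
from h import *
C,im,g=lid('w12',(.448,.28),.114); dots('12')
cv2.imwrite('pics/w12s.png',cv2.resize(im,(400,300)))
E
```

```text
time_s: 30.98
eef_pos: [0.4484, 0.2797, 0.0803]
orientation: [180.0, -0.0, 85.5]
contact_force: [0.3, -0.7, 0.5]
gripper_width: 0.0851
grasp_force: 0.0
time_s: 31.9
eef_pos: [0.448, 0.2796, 0.2997]
orientation: [-180.0, 0.0, 85.5]
contact_force: [0.0, 1.3, -0.6]
gripper_width: 0.0858
grasp_force: 0.0
tcp [0.44798672 0.27960486 0.29968077] 85.51602144520416 guess px [322.70949905 208.01071591]
scene yel 0 [-0.4311 -2.1781]
scene blu 28 [ 0.5815 -0.4007]
side yel 0 [-0.8108  2.0909]
side blu 26 [ 0.5828 -0.4   ]
```

View pics/w12s.png

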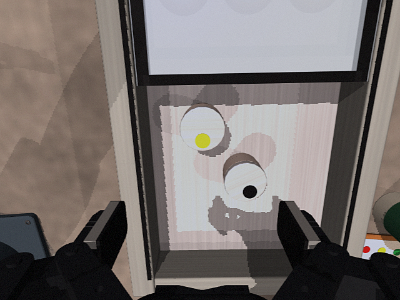

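The yellow pot stands upright on the floor at (205,130), clear of the stock pot at (245,180). Going for the blue pot.

```bash
python3 -m pendant '[[-10,3,0,0],[-30,9,0,0],[-60,17,0,0],[-95,27,0,0],[-132,38,0,0],[-170,48,0,0],[-208,59,0,0],[-246,70,0,0],[-284,81,0,0],[-322,92,0,0],[-360,103,0,0],[-398,113,0,0],[-436,124,0,0],[-474,135,0,0],[-512,146,0,0],[-550,157,0,0],[-586,167,0,0],[-616,176,0,0],[-640,182,0,0],[-652,186,0,0]]'
python3 -m pendant '[[0,0,0,0],[0,0,0,0],[0,0,0,0]]'
python3 - <<'E'
from h import *
C,im,g=lid('w13',(.5818,-.385)); dots('13');h=cv2.cvtColor(im,cv2.COLOR_BGR2HSV);x,y=g.astype(int);w=45
m=cv2.inRange(h,(0,0,180),(180,45,255))|cv2.inRange(h,*B);k=m*0;k[y-w:y+w,x-w:x+w]=m[y-w:y+w,x-w:x+w]
c=max(cv2.findContours(k,0,2)[0],key=cv2.contourArea);e=cv2.fitEllipse(cv2.convexHull(c));print(e,back(C,*e[0],.048),'dot',back(C,*seg(im,*B,(x-w,y-w,x+w,y+w))[:2],.048))
E
```

```text
time_s: 33.72
eef_pos: [0.5805, -0.3897, 0.2987]
orientation: [-179.8, 0.1, 85.2]
contact_force: [-0.2, 0.1, 0.2]
gripper_width: 0.0853
grasp_force: 0.0
time_s: 33.97
eef_pos: [0.5823, -0.3843, 0.2996]
orientation: [-179.9, -0.1, 85.5]
contact_force: [-0.7, 0.6, 0.1]
gripper_width: 0.0854
grasp_force: 0.0
tcp [ 0.58228563 -0.3843257   0.29963518] 85.51059599993201 guess px [322.38801145 192.79942195]
scene yel 0 [-0.4311 -2.1781]
scene blu 28 [ 0.5815 -0.4007]
side yel 0 [-0.8108  2.0909]
side blu 26 [ 0.5828 -0.4   ]
((321.99407958984375, 192.6565399169922), (59.84412384033203, 61.45009994506836), 90.52814483642578) [ 0.58143819 -0.3848337   0.048     ] dot [ 0.58315125 -0.40053471  0.048     ]
```

```bash
python3 -m pendant '[[0,0,20,0],[0,0,55,0],[0,0,90,0],[0,0,125,0],[0,0,158,0],[0,0,188,0],[0,0,212,0],[0,0,232,0],[0,0,248,0],[0,0,261,0],[0,0,271,0],[0,0,279,0],[0,0,284,0],[0,0,286,0],[0,0,286,0],[0,0,286,0]]' 1
python3 -m pendant '[[0,0,0,0],[0,0,0,0],[0,0,0,0],[0,0,0,0],[0,0,0,0],[0,0,0,0],[0,0,0,0],[0,0,0,0],[0,0,0,0]]' -1
python3 -m pendant '[[0,0,-4,0],[0,0,-14,0],[0,0,-34,0],[0,0,-62,0],[0,0,-95,0],[0,0,-130,0],[0,0,-165,0],[0,0,-195,0],[0,0,-215,0],[0,0,-225,0],[0,0,-225,0],[0,0,-225,0]]'
```

```text
time_s: 35.45
eef_pos: [0.5829, -0.3853, 0.015]
orientation: [180.0, 0.0, 85.5]
contact_force: [0.2, -0.6, 0.9]
gripper_width: 0.0856
grasp_force: 0.0
time_s: 36.2
eef_pos: [0.5828, -0.3853, 0.0153]
orientation: [179.9, 0.0, 85.5]
contact_force: [-0.7, 1.2, 5.3]
gripper_width: 0.0576
grasp_force: 63.0
time_s: 37.2
eef_pos: [0.5825, -0.3846, 0.2388]
orientation: [-180.0, -0.0, 85.5]
contact_force: [-0.3, 0.2, -3.0]
gripper_width: 0.0571
grasp_force: 64.5
```

```bash
python3 -m pendant '[[10,-1,0,0],[30,-3,0,0],[60,-6,0,0],[95,-10,0,0],[132,-13,0,0],[170,-17,0,0],[208,-21,0,0],[246,-25,0,0],[284,-29,0,0],[322,-32,0,0],[360,-36,0,0],[398,-40,0,0],[436,-44,0,0],[474,-48,0,0],[512,-52,0,0],[550,-56,0,0],[586,-59,0,0],[616,-62,0,0],[640,-65,0,0],[653,-66,0,0]]'
python3 -m pendant '[[0,0,0,0],[0,0,0,0],[0,0,0,0],[0,0,0,0]]'
python3 -m pendant '[[0,0,6,0],[0,0,18,0],[0,0,36,0],[0,0,56,0],[0,0,76,0],[0,0,94,0],[0,0,108,0],[0,0,119,0],[0,0,128,0],[0,0,135,0],[0,0,141,0],[0,0,146,0],[0,0,150,0],[0,0,153,0],[0,0,155,0],[0,0,156,0],[0,0,156,0],[0,0,156,0]]'
```

```text
time_s: 38.87
eef_pos: [0.5657, 0.2759, 0.237]
orientation: [-179.8, 0.0, 85.8]
contact_force: [0.3, 0.8, -3.0]
gripper_width: 0.0569
grasp_force: 64.6
time_s: 39.2
eef_pos: [0.5682, 0.2691, 0.2393]
orientation: [-180.0, 0.0, 85.3]
contact_force: [1.0, -0.1, -2.6]
gripper_width: 0.0568
grasp_force: 64.6
time_s: 40.7
eef_pos: [0.5682, 0.2713, 0.0835]
orientation: [180.0, -0.0, 85.5]
contact_force: [-0.1, 0.4, -2.7]
gripper_width: 0.0572
grasp_force: 64.6
```

```bash
python3 -m pendant '[[0,0,1,0],[0,0,2,0],[0,0,2,0]]'
python3 -m pendant '[[0,0,0,0],[0,0,0,0],[0,0,0,0],[0,0,0,0],[0,0,0,0],[0,0,0,0],[0,0,0,0]]' 1
python3 -m pendant '[[0,0,-5,0],[0,0,-20,0],[0,0,-45,0],[0,0,-80,0],[0,0,-120,0],[0,0,-160,0],[0,0,-190,0],[0,0,-210,0],[0,0,-220,0],[0,0,-220,0],[0,0,-220,0]]'
python3 - <<'E'
from h import *
C,im,g=lid('w14',(.568,.272),.114)
d=ctrl.camera('side');cv2.imwrite('pics/c14.png',np.hstack([cv2.resize(im,(480,360)),cv2.resize(d[60:260,215:355],(252,360))]))
E
```

```text
time_s: 40.95
eef_pos: [0.5682, 0.2712, 0.0814]
orientation: [180.0, -0.0, 85.5]
contact_force: [1.4, -0.2, -1.8]
gripper_width: 0.0571
grasp_force: 64.7
time_s: 41.53
eef_pos: [0.5681, 0.2712, 0.0813]
orientation: [180.0, -0.0, 85.5]
contact_force: [-0.3, -0.3, 0.1]
gripper_width: 0.0853
grasp_force: 0.0
time_s: 42.45
eef_pos: [0.5678, 0.2713, 0.3006]
orientation: [-180.0, 0.0, 85.5]
contact_force: [0.7, -0.3, -1.0]
gripper_width: 0.0852
grasp_force: 0.0
tcp [0.56775416 0.27126124 0.30060721] 85.51099996763959 guess px [323.0029819  207.28326002]
```

View pics/c14.png

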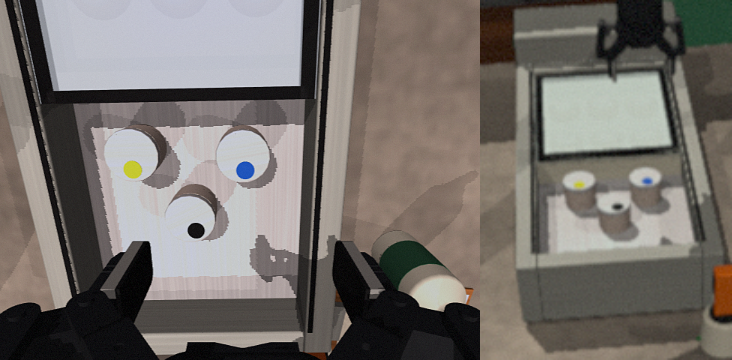

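All three pots stand upright: yellow (132,155), blue (243,155), stock (190,215). Now to shut the pane.

```bash
python3 -m pendant '[[10,-3,0,0],[30,-10,0,0],[60,-19,0,0],[95,-30,0,0],[130,-41,0,0],[160,-51,20,0],[178,-57,50,0],[186,-59,80,0],[186,-59,110,0],[186,-59,132,0],[186,-59,147,0],[186,-59,156,0],[186,-59,161,0],[186,-59,163,0],[186,-59,163,0],[186,-59,163,0]]' -1
python3 -m pendant '[[0,0,2,0],[0,0,4,0],[0,0,6,0],[0,0,7,0],[0,0,8,0],[0,0,8,0],[0,0,8,0]]'
```

```text
time_s: 43.88
eef_pos: [0.5243, 0.4615, 0.1392]
orientation: [179.9, -0.1, 85.5]
contact_force: [-0.1, 0.5, 0.7]
gripper_width: 0.0004
grasp_force: 0.0
time_s: 44.47
eef_pos: [0.5239, 0.4613, 0.1303]
orientation: [180.0, -0.0, 85.5]
contact_force: [-0.7, -1.1, -0.2]
gripper_width: -0.0001
grasp_force: 0.0
```

```bash
python3 -m pendant '[[0,0,1,0],[0,0,2,0],[-3,0,2,0],[-10,0,2,0],[-22,0,2,0],[-36,1,2,0],[-52,1,2,0],[-68,1,2,0],[-84,2,2,0],[-100,2,2,0],[-116,2,2,0],[-132,2,2,0],[-148,3,2,0],[-160,3,2,0],[-166,3,2,0]]'
python3 -m pendant '[[-4,0,0,0],[-14,0,0,0],[-28,0,0,0],[-42,1,0,0],[-56,1,0,0],[-70,1,0,0],[-82,2,0,0],[-92,2,0,0],[-100,2,0,0],[-106,2,0,0],[-111,2,0,0],[-115,2,0,0],[-118,2,0,0],[-118,2,0,0]]'
```

```text
time_s: 45.72
eef_pos: [0.514, 0.2946, 0.1301]
orientation: [180.0, -0.1, 85.4]
contact_force: [-4.0, 1.5, 15.9]
gripper_width: -0.0001
grasp_force: 8.0
time_s: 46.88
eef_pos: [0.5076, 0.1797, 0.1301]
orientation: [179.9, -0.3, 85.5]
contact_force: [-2.8, 5.3, 17.8]
gripper_width: 0.0001
grasp_force: 9.2
```

```bash
python3 -m pendant '[[0,0,-20,0],[0,0,-55,0],[0,0,-95,0],[-20,0,-135,0],[-40,0,-175,0],[-50,-5,-205,0],[-50,-5,-225,0],[-50,-5,-230,0],[-50,-5,-230,0],[-50,-5,-230,0]]'
python3 - <<'E'
from h import *
C,im,g=lid('w15',(.504,.21),.13)
M=np.load('w8.npy')
d=ctrl.camera('side');s=ctrl.camera('scene');cv2.imwrite('pics/d15.png',d);cv2.imwrite('pics/s15.png',s)
cv2.imwrite('pics/c15.png',np.hstack([cv2.resize(im,(480,360)),cv2.resize(s[170:350,300:460],(320,360))]))
# front-edge profile along the pane's axis, now and in w8
K8=(M[:,:3],M[:,3:6],M[:,6]);i8=cv2.imread('pics/w8.png')
for nm,c,i in(('start',K8,i8),('now',C,im)):
    for off in(-.06,.06):
        ys=np.arange(.03,.11,.002);g=[i[int(q[1]),int(q[0])].mean() for q in (proj(c,(.5+off-.06*0,y-.06*off,.13)) for y in ys)];print(nm,off,[int(v) for v in g])
E
```

```text
time_s: 47.72
eef_pos: [0.4973, 0.1288, 0.3575]
orientation: [-180.0, -0.0, 85.5]
contact_force: [0.1, -0.0, 0.1]
gripper_width: 0.0001
grasp_force: 0.0
tcp [0.49728509 0.12879119 0.35749265] 85.54666531147876 guess px [323.24353665 101.15834697]
start -0.06 [177, 168, 173, 175, 184, 176, 171, 173, 176, 183, 180, 167, 101, 72, 75, 78, 77, 34, 35, 23, 23, 18, 24, 17, 63, 158, 183, 185, 181, 185, 183, 187, 185, 188, 185, 178, 180, 184, 187, 184]
start 0.06 [163, 169, 173, 166, 174, 177, 173, 173, 169, 171, 169, 159, 96, 75, 77, 74, 82, 46, 39, 24, 19, 22, 16, 9, 45, 158, 178, 185, 183, 181, 188, 187, 185, 187, 187, 187, 185, 181, 183, 180]
now -0.06 [171, 172, 170, 174, 178, 172, 172, 172, 173, 177, 184, 169, 82, 19, 16, 24, 23, 17, 84, 156, 161, 169, 166, 173, 180, 177, 177, 178, 184, 179, 180, 178, 179, 181, 181, 181, 178, 180, 179, 183]
now 0.06 [161, 164, 165, 168, 168, 170, 169, 164, 164, 166, 172, 161, 97, 14, 22, 16, 16, 15, 40, 156, 161, 164, 166, 168, 178, 180, 180, 180, 181, 177, 183, 182, 179, 180, 181, 176, 180, 179, 180, 178]
```

View pics/c15.png

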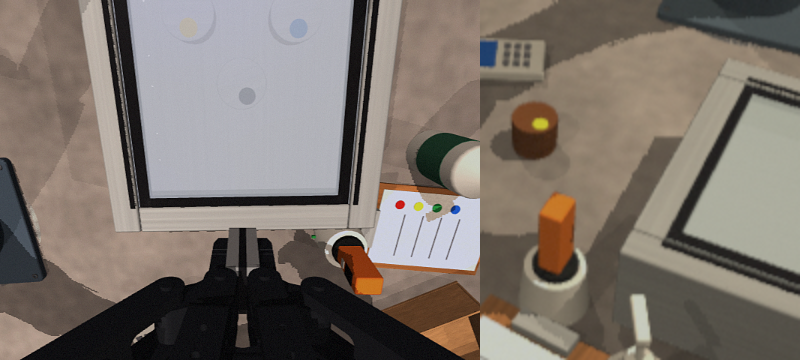

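The pane's front edge is now flush against the frame; at the start it stood about 1 cm ajar. Pots are upright under it, the thermometer is in its dock, and the robot is clear of everything.

```bash
python3 -c "
from bench import ctrl
print(ctrl.close_job())"
```

```text
the job is handed in; nothing more can be done
None
```

The job is handed in (no verdict came back): the yellow and blue pots, the only two delivered, were read in order, the thermometer was put back in its dock, both pots stand upright beside the stock pot, and the pane is shut.

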